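# Turn a Petri dish upside down on the turning step

## Task

Turn the closed Petri dish that lies on the turning step upside down, as it has to stand in the incubator, by pushing it with the fingertips only. Push it along the starting deck until its leading rim drops into the gutter against the wall and it tips up, then push its raised rim on over the wall so that it falls over and lies flat on its lid on the receiving deck. Do not grasp or lift the dish, and leave the second dish, the small bottle and the stopper beside the step where they stand.

Things in the scene. Friction and masses are not known exactly. Their poses are not given: they have to be found in the camera images.
- turner: Turning step: grey plastic block between two aluminium side cheeks, 242 x 76 mm, fixed on the worktop. Cheeks: full length, 64 mm apart inside, 6 mm thick, tops at z = 50 mm. Along its x, the pushing direction: starting deck, gutter, receiving deck, end stop. Origin on the worktop, on the centre line, below the edge where the starting deck ends; z up.
- deck_edge (a point): Point on the turning step: middle of the edge where the starting deck ends, step x = 0, z = 36 mm. The starting deck runs from x = -125 to 0 mm and is open at its back end. The gutter follows: a 54 degree slope down to x = 19 mm, then a floor at z = 10 mm up to the wall at x = 36 mm.
- wall_edge (a point): Point on the turning step: middle of the top edge of the gutter's far wall (15 mm high, the wall the dish tips against), step x = 36 mm, z = 25 mm, 11 mm below the starting deck. The receiving deck runs level from here to the end stop.
- end_stop (a point): Point on the turning step: middle of the foot of the end stop's face, step x = 111 mm, z = 25 mm; the stop's top is at z = 40 mm. It closes the receiving deck, 75 mm long; the dish need not reach it.
- dish: Dish to turn: closed round Petri dish, pink agar, 57 mm in diameter, 15 mm thick, about 30 g, lid up on the starting deck. Origin: centre of its underside; z through the lid, up at the start, down at the end. Pushed slowly it tips into the gutter when its centre passes the deck edge and leans there, rear rim raised; it falls on its lid only when pushed some 30 deg past vertical, well above the wall.
- spare_dish: Bystander: a second closed Petri dish with pale agar, 57 mm in diameter, 15 mm high, lying on the worktop beside the step. Origin at the centre of its underside. Leave it alone.
- small_bottle: Bystander: small white bottle with a blue cap, 25 mm in diameter, 48 mm high, upright on the worktop beside the step. Origin at the centre of its underside. Leave it alone.
- stopper: Bystander: black tapered rubber stopper, 29 mm in diameter, 26 mm high, on the worktop beside the step. Origin at the centre of its underside. Leave it alone.
Mind the look-alikes: they are no part of the job. Leave any black or blue look-alike of the dish alone.

How it is judged:
On the way:
1. the dish is tipped up in the gutter of the turning step (between 25 and 115 degrees), touching the step (angle between dish's own z axis and vertical between 0.44 and 2 rad and contact force between dish and turner above 0.02 N and x of dish in the frame of turner between -0.015 and 0.06 m and height (world z) of dish below 0.06 m), for 0.1 s.
At the end, for the whole second after the job is handed in: The dish lies flat on its lid (within 9 degrees) on the receiving deck of the turning step, at rest, with its centre over that deck; the second dish, the bottle and the stopper are within 12 mm of where they stood (angle between dish's own z axis and vertical above 2.985 rad and x of dish in the frame of turner between 0.037 and 0.086 m and y of dish in the frame of turner between -0.006 and 0.006 m and z of dish in the frame of turner between 0.034 and 0.046 m and linear speed of dish below 0.01 m/s and distance of each of spare_dish, small_bottle, stopper from where it was at the start of the episode below 0.012 m); the robot touches nothing.
It fails at once if the dish is lifted (its underside's centre rises over 60 mm above the worktop) (height (world z) of dish above 0.06 m).
It fails at once if the dish is carried: held by the fingers alone, clear of the step (height (world z) of dish above 0.05 m and contact force between the fingers and dish above 0.1 N and contact force between dish and turner below 0.001 N).
It fails at once if the dish leaves the turning step (height (world z) of dish below 0.004 m or y of dish in the frame of turner above 0.04 m or y of dish in the frame of turner below -0.04 m).
It fails at once if the second dish, the small bottle or the stopper is moved more than 12 mm (distance of any of spare_dish, small_bottle, stopper from where it was at the start of the episode above 0.012 m).
It also fails if it takes over 45 s, if anything falls off the work surface, if the arm or the gripper's body presses on something with over 40 N, if the wrist force passes 120 N, or if a joint passes its speed limit or range.

## Robot

A 6-joint arm with a two-finger parallel gripper is mounted at the origin on a cart in front of the work surface, level with it; the furniture and walls round the work are solid. World frame = base frame: x ahead of the robot, y to its left, z up, the work surface at z = 0. Lengths are in m, angles in rad, forces in N, time in s.
With the tool pointing down it reaches from about 0.35 to 0.875 m from the base axis. Payload 4.2 kg.
Tool frame: the origin (TCP) lies at the very end of the fingers, on their centre line; the grasp point (between the pads) lies 19 mm behind it; z points along the fingers, y is the line along which they close (so a half turn about z gives the same grasp; the last joint's range is limited). The gripper opens to 87 mm and grips with 3 to 60 N. Pads are 19 mm wide; open, the fingers measure 117 mm over their backs; the gripper's body (75 mm by 190 mm) begins 51 mm behind the grasp point.
Start: joints at [-1.06, 0.385, 0.008, 0, -1.194, -0.259], TCP at [0.156, -0.605, 0.223] pointing down, gripper open.
Joint ranges: [-3.14, 3.14], [-1.21, 2.06], [-1.07, 1.41], [-3.16, 2.05], [-2.99, -0.16], [-3.1, 3.1]. Speed limits (rad/s): [2.79, 2.79, 3.14, 3.14, 3.14, 3.14].

## Interface

Orientations are given as a unit quaternion [x, y, z, w].
In Python, from rig import ctrl, optics, workorder gives the robot as it stands.
- The arm moves only by the shell command python3 -m crank 'ROWS' [OPENING]. ROWS is JSON, a list of rows, each an object with "delta_pos": the shift along the tool's x, y, z in cm, a list of three; "twist": the turn, a rotation vector about the tool's x, y, z in degrees, a list of three. In form: [{"delta_pos": [x, y, z], "twist": [wx, wy, wz]}, ...]. A call has 1 to 20 rows; each row is the pose to reach, as a shift and turn from the pose commanded when the call began, along the tool's axes at that moment; what a row does not reach only later rows make up. A row lasts 1/8 s, in which the tool goes at most 62.5 mm and 10.7 degrees, less where a joint would pass 70% of its speed; a pose out of reach is approached as far as the arm can. A call with a gripper value outside its range is refused whole. OPENING is the gripper command: -1 is fully open, 1 is shut, values between are in proportion, set as the call begins (- or left out, the last holds). The fingers move at their own pace and stop on an object; the grip force is fixed at half the most. Time passes only in rows, so rows that repeat a pose let the fingers close. It gives the time, the measured TCP pose, the force, the opening and the grip force at its end, in the units of the state.
- ctrl.read_state(): the state, without advancing time (a new reading comes with each control period).
- optics.camera(name): name is "side" or "top" or "wrist"; returns the picture (420x560x3 uint8, red, green, blue); there is no depth.
- optics.camera_model(name): a dict with "fovy" (degrees; the focal length in pixels is half the picture's height over the tangent of half this angle, whatever the lens; pixels are square), "cx", "cy" (the principal point, pixels), "D" ([k1, k2, p1, p2, k3] as OpenCV has them; the pictures are not rectified), "rvec" (rotation vector, rad) and "tvec" (3), from world to camera coordinates, as OpenCV has them; the wrist camera has in their place "T_tool_cam" (4x4, takes a point from camera to tool coordinates, whose origin is the TCP and whose axes are the flange's). Camera axes: x right, y down, z forward; pixel columns grow to the right and rows downward; lengths in m; the calibration is good to about 2 mm. A picture is of the moment at which its call begins: read the wrist's pose just before it. camera_model takes no time and is no camera call.
- workorder.hand_in(): hands the job in; it is judged then, once.
The state is a dict: "time": time; "q": joint angles; "joint_velocities": joint speeds; "tau": joint torques, N m; "position": TCP position; "orientation": TCP orientation; "ft_force": force on the tool from outside, world axes, zero at the start; "ft_torque": the same for the moment, N m; "grip_width": finger opening in m; "gripper_force": force on a finger pad.
Only numpy, scipy, OpenCV 4.12 (cv2) and the standard library are available. Lean on these libraries where they do the work, as an engineer would, in place of code of your own. Each camera call takes 0.05 s, during which the arm holds its last target. There are 200 camera calls.

## Working session

There is one attempt and no reset: what is moved stays moved. The work goes in short steps, Python scripts to look and compute and a shell command to move; the robot and the scene stay as the last step left them, time stands still between calls to the robot, and variables do not carry over. Pictures are saved under pics/ and viewed, at most 10 in all, crops included, and the job is handed in when it is done.

```bash
ls; mkdir -p pics; python3 - <<'E'
from rig import ctrl, optics, workorder
import cv2
s=ctrl.read_state(); print(s)
for n in ("top","side"):
    cv2.imwrite(f"pics/{n}0.png",cv2.cvtColor(optics.camera(n),cv2.COLOR_RGB2BGR)); print(n,optics.camera_model(n))
print(optics.camera_model("wrist"))
E
```

```text
pics
{'time': 0.0, 'q': array([-1.06044762e+00,  3.85536311e-01,  6.61303923e-03, -4.73054916e-04,
       -1.19397731e+00, -2.58611386e-01]), 'joint_velocities': array([-5.58546249e-04,  1.11755866e-03, -2.04058186e-05,  2.69055121e-04,
       -3.23079770e-04,  3.98129172e-04]), 'tau': array([ 1.11759124e-03, -3.90672469e+01,  1.87408233e+01,  4.22004864e+00,
        1.09306609e-02, -1.97121053e-04]), 'position': array([ 0.15554741, -0.60471442,  0.22147066]), 'orientation': array([-1.25449924e-01,  9.92099371e-01,  1.05777263e-03, -1.90837823e-04]), 'ft_force': array([ 0.30713901, -0.17841316, -0.87428308]), 'ft_torque': array([0.02832383, 0.0056957 , 0.04060955]), 'gripper_force': 0.0, 'grip_width': 0.08722477686852108}
top {'fovy': 54.4582372265167, 'cx': 279.3051225547652, 'cy': 210.4556112572715, 'D': array([-0.04389766,  0.        ,  0.        ,  0.        ,  0.        ]), 'rvec': array([ 2.12419071, -2.09606781,  0.21455883]), 'tvec': array([0.02698444, 0.51480062, 0.80382334])}
side {'fovy': 44.334134420804915, 'cx': 281.1590193717067, 'cy': 217.59810316875706, 'D': array([-0.13616935,  0.        ,  0.        ,  0.        ,  0.        ]), 'rvec': array([ 0.53699417, -2.72056836,  1.16695936]), 'tvec': array([0.50755991, 0.16377687, 0.83941472])}
{'fovy': 60.19633252906864, 'cx': 275.3048498307056, 'cy': 206.43813877744307, 'D': array([-0.05120283,  0.        ,  0.        ,  0.        ,  0.        ]), 'T_tool_cam': array([[-6.20039355e-04, -9.69124113e-01, -2.46572644e-01,
         6.72186946e-02],
       [ 9.99998368e-01, -1.82423790e-04, -1.79763270e-03,
        -7.89280343e-04],
       [ 1.69714848e-03, -2.46573356e-01,  9.69122644e-01,
        -1.61604345e-01],
       [ 0.00000000e+00,  0.00000000e+00,  0.00000000e+00,
         1.00000000e+00]])}
```

View pics/top0.png

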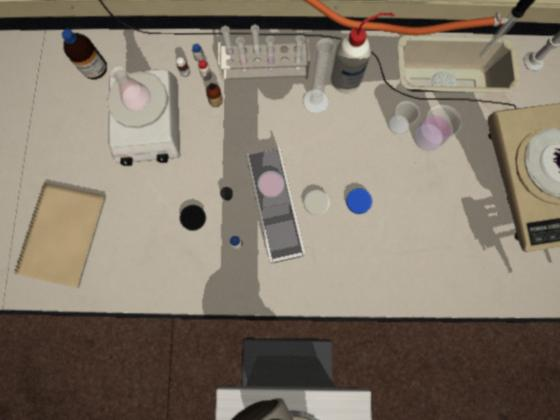

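View pics/side0.png

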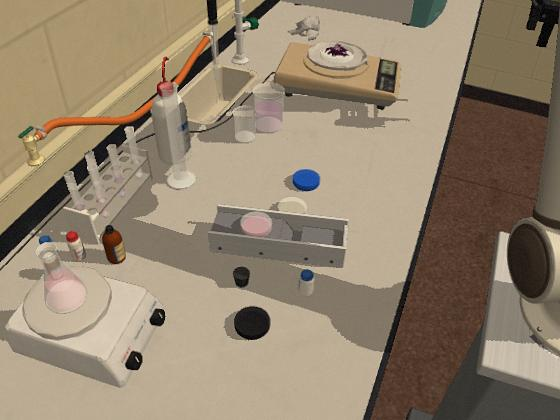

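The top view shows the step from about (265,150) at its far, starting-deck end to (287,258) at its near end, with the pink dish at (271,184). The push therefore goes toward the robot. The spare dish is at (317,202), the bottle at (235,242) and the stopper at (227,193). I'll zoom in to measure.

```bash
python3 - <<'E'
import cv2,numpy as np
a=cv2.imread("pics/top0.png")[140:270,210:340]; b=cv2.imread("pics/side0.png")[195:275,200:360]
cv2.imwrite("pics/c1.png",cv2.resize(a,None,fx=4.6,fy=4.6,interpolation=cv2.INTER_CUBIC))
cv2.imwrite("pics/c2.png",cv2.resize(b,None,fx=5,fy=5,interpolation=cv2.INTER_CUBIC))
E
```

```text
(no output)
```

View pics/c1.png

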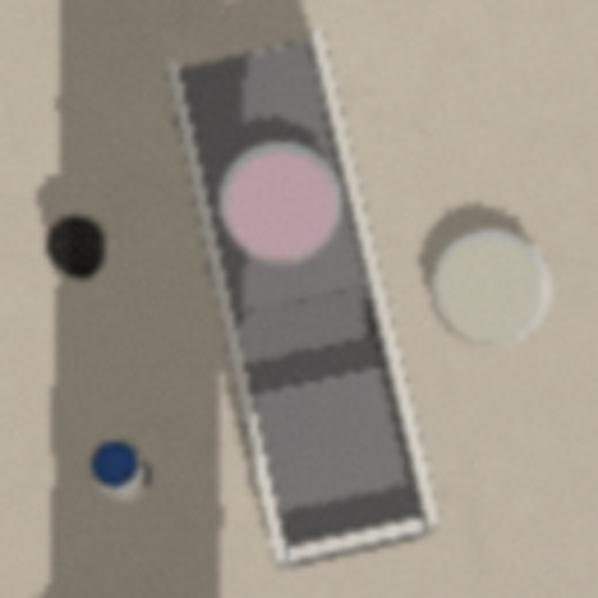

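View pics/c2.png

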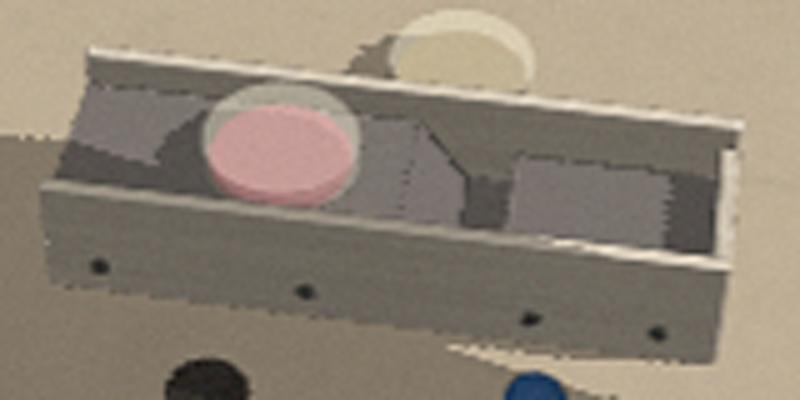

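```bash
cat > h.py <<'E'
import cv2,numpy as np
from rig import ctrl,optics
from scipy.optimize import least_squares
from scipy.spatial.transform import Rotation as R
def KD(m):
    f=210/np.tan(np.radians(m["fovy"]/2)); return np.array([[f,0,m["cx"]],[0,f,m["cy"]],[0,0,1]]),m["D"]
def proj(n,P):
    m=optics.camera_model(n); K,D=KD(m)
    return cv2.projectPoints(np.float64(P).reshape(-1,3),m["rvec"],m["tvec"],K,D)[0].reshape(-1,2)
def back(n,uv,z):
    m=optics.camera_model(n); K,D=KD(m); Rm=cv2.Rodrigues(m["rvec"])[0]
    p=cv2.undistortPoints(np.float64(uv).reshape(-1,1,2),K,D).reshape(-1,2)
    d=np.c_[p,np.ones(len(p))]@Rm; c=-Rm.T@m["tvec"]
    return c+d*((z-c[2])/d[:,2])[:,None]
def toW(p,P):
    c,s=np.cos(p[2]),np.sin(p[2]); P=np.float64(P).reshape(-1,3)
    return np.c_[p[0]+c*P[:,0]-s*P[:,1],p[1]+s*P[:,0]+c*P[:,1],P[:,2]]
def toS(p,W):
    c,s=np.cos(p[2]),np.sin(p[2]); W=np.float64(W).reshape(-1,3); x,y=W[:,0]-p[0],W[:,1]-p[1]
    return np.c_[c*x+s*y,-s*x+c*y,W[:,2]]
E
python3 - <<'E'
from h import *
np.set_printoptions(precision=4,suppress=True)
t=(np.array([(173,66),(318,33),(437,525),(280,565)])+.5)/4.6-.5+[210,140]
A=[(-.125,-.038,.05),(-.125,.038,.05),(.117,.038,.05),(.117,-.038,.05)]
s=(np.array([(90,48),(742,125),(42,185),(728,265),(52,285),(714,362)])+.5)/5-.5+[200,195]
B=[(-.125,.038,.05),(.117,.038,.05),(-.125,-.038,.05),(.117,-.038,.05),(-.125,-.038,0),(.117,-.038,0)]
g=np.r_[back("top",t,.05).mean(0)[:2],np.pi]
for use in ("top","side","both"):
    f=lambda p:np.r_[(proj("top",toW(p,A))-t).ravel()*(use!="side"),(proj("side",toW(p,B))-s).ravel()*(use!="top")]
    r=least_squares(f,g); print(use,r.x,np.degrees(r.x[2]),np.abs(r.fun).max(),np.sqrt((r.fun**2).mean()))
p=r.x; np.save("p.npy",p)
c1=lambda q:(np.array(q)+.5)/4.6-.5+[210,140]
c2=lambda q:(np.array(q)+.5)/5-.5+[200,195]
print("dish top",toS(p,back("top",c1([(281,203)]),.050)),"side",toS(p,back("side",c2([(281,143)]),.0485)))
for n,q,z in (("spare",(491,288),.013),("bottle",(115,464),.048),("stopper",(77,246),.026)): 
    w=back("top",c1([q]),z);print(n,w,toS(p,w))
print("back end W",toW(p,[(-.125,0,.036),(0,0,.036),(.11,0,.025)]))
st=ctrl.read_state();print(R.from_quat(st["orientation"]).as_matrix())
E
```

```text
top [0.5281 0.0424 3.3778] 193.5360860589418 1.4669918783744436 0.5413607149160947
side [0.5299 0.0451 3.3778] 193.53177451944154 1.6352702979732214 0.6508963823411927
both [0.5294 0.044  3.3778] 193.53445968148307 2.1471032578032236 1.0012319674218246
dish top [[-0.0448  0.0014  0.05  ]] side [[-0.0461 -0.002   0.0485]]
spare [[ 0.5426 -0.0476  0.013 ]] [[0.0086 0.0921 0.013 ]]
bottle [[0.4504 0.1262 0.048 ]] [[ 0.0576 -0.0984  0.048 ]]
stopper [[0.5576 0.1506 0.026 ]] [[-0.0523 -0.0971  0.026 ]]
back end W [[0.651  0.0732 0.036 ]
 [0.5294 0.044  0.036 ]
 [0.4225 0.0182 0.025 ]]
[[-0.9685 -0.249  -0.0006]
 [-0.249   0.9685  0.0019]
 [ 0.0001  0.0019 -1.    ]]
```

```bash
cat > go.py <<'E'
import sys
from h import *
p=np.load("p.npy"); s=ctrl.read_state(); t=np.array(eval(sys.argv[1]))
Rt=R.from_quat(s["orientation"]); W=toW(p,t)[0]
c,sn=np.cos(p[2]),np.sin(p[2])
Rd=R.from_matrix(np.array([[c,sn,0],[sn,-c,0],[0,0,-1]]))
print("step pos",toS(p,s["position"]).round(4)[0],"delta cm",(100*Rt.inv().apply(W-s["position"])).round(2),"twist",np.degrees((Rt.inv()*Rd).as_rotvec()).round(2),"t",s["time"],"F",s["ft_force"].round(2),"w",s["grip_width"])
E
python3 go.py "(-.1,0,.15)"
```

```text
step pos [0.5153 0.5432 0.2216] delta cm [-62.36  53.35   7.26] twist [ 0.11 -0.01  0.88] t 0.1 F [-0.72  0.22 -0.33] w 0.0870552808217766
```

```bash
python3 -m crank '[{"delta_pos":[-62.4,53.4,3],"twist":[0,0,0.9]},{"delta_pos":[-62.4,53.4,3],"twist":[0,0,0.9]},{"delta_pos":[-62.4,53.4,3],"twist":[0,0,0.9]},{"delta_pos":[-62.4,53.4,3],"twist":[0,0,0.9]},{"delta_pos":[-62.4,53.4,3],"twist":[0,0,0.9]},{"delta_pos":[-62.4,53.4,3],"twist":[0,0,0.9]},{"delta_pos":[-62.4,53.4,3],"twist":[0,0,0.9]},{"delta_pos":[-62.4,53.4,3],"twist":[0,0,0.9]},{"delta_pos":[-62.4,53.4,3],"twist":[0,0,0.9]},{"delta_pos":[-62.4,53.4,3],"twist":[0,0,0.9]},{"delta_pos":[-62.4,53.4,3],"twist":[0,0,0.9]},{"delta_pos":[-62.4,53.4,3],"twist":[0,0,0.9]},{"delta_pos":[-62.4,53.4,3],"twist":[0,0,0.9]},{"delta_pos":[-62.4,53.4,7.3],"twist":[0,0,0.9]},{"delta_pos":[-62.4,53.4,7.3],"twist":[0,0,0.9]},{"delta_pos":[-62.4,53.4,7.3],"twist":[0,0,0.9]},{"delta_pos":[-62.4,53.4,7.3],"twist":[0,0,0.9]},{"delta_pos":[-62.4,53.4,7.3],"twist":[0,0,0.9]}]' 0.632; python3 go.py "(-.1,0,.041)"; python3 - <<'E'
from h import *
s=ctrl.read_state();im=optics.camera("wrist");cv2.imwrite("pics/w1.png",im[:,:,::-1])
np.savez("w1.npz",p=s["position"],q=s["orientation"])
E
```

```text
time: 2.35
position: [0.6274, 0.0668, 0.1513]
orientation: [-0.117, 0.993, 0.0, 0.001]
ft_force: [-0.3, 0.1, 0.1]
grip_width: 0.0161
gripper_force: 0.0
step pos [-0.1006  0.0007  0.1513] delta cm [ 0.09  0.07 11.03] twist [ 0.01  0.15 -0.05] t 2.35 F [-0.35  0.08  0.1 ] w 0.016105351136090282
```

View pics/w1.png

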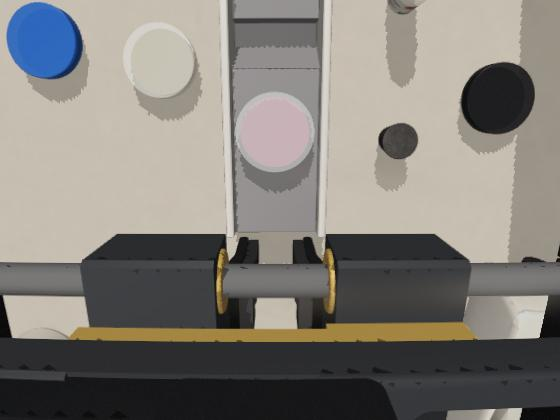

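```bash
python3 - <<'E'
from h import *
np.set_printoptions(precision=4,suppress=True)
p=np.load("p.npy");d=np.load("w1.npz");m=optics.camera_model("wrist");K,D=KD(m);T=m["T_tool_cam"];Rt=R.from_quat(d["q"]).as_matrix()
def bw(uv,z):
    u=cv2.undistortPoints(np.float64(uv).reshape(-1,1,2),K,D).reshape(-1,2)
    v=np.c_[u,np.ones(len(u))]@(Rt@T[:3,:3]).T; c=d["p"]+Rt@T[:3,3]
    return toS(p,c+v*((z-c[2])/v[:,2])[:,None])
print("cheek ends (-.125,±.035)",bw([(229,236),(324,236)],.05))
print("deck back (-.125)",bw([(276,232)],.036)," deck edge(0)",bw([(276,68)],.036))
print("dish lid rim",bw([(275,132)],.05))
E
```

```text
cheek ends (-.125,±.035) [[-0.1239  0.0374  0.05  ]
 [-0.124  -0.0353  0.05  ]]
deck back (-.125) [[-0.1254  0.0014  0.036 ]]  deck edge(0) [[-0.0008  0.0013  0.036 ]]
dish lid rim [[-0.0458  0.0021  0.05  ]]
```

The wrist view shows the pink dish at (275,132), the cheek ends at (229,236) and (324,236), and the deck edge at row 68. The fingers sit on the step's centre line, and the map agrees to about 1.5 mm. Next I descend and start pushing.

```bash
python3 -m crank '[{"delta_pos":[0,0,3],"twist":[0,0,0]},{"delta_pos":[0,0,6],"twist":[0,0,0]},{"delta_pos":[0,0,8],"twist":[0,0,0]},{"delta_pos":[0,0,9.5],"twist":[0,0,0]},{"delta_pos":[0,0,10.5],"twist":[0,0,0]},{"delta_pos":[0,0,10.9],"twist":[0,0,0]},{"delta_pos":[0,0,10.9],"twist":[0,0,0]},{"delta_pos":[0.4,0,10.9],"twist":[0,0,0]},{"delta_pos":[0.8,0,10.9],"twist":[0,0,0]},{"delta_pos":[1.2,0,10.9],"twist":[0,0,0]},{"delta_pos":[1.6,0,10.9],"twist":[0,0,0]},{"delta_pos":[2,0,10.9],"twist":[0,0,0]},{"delta_pos":[2.4,0,10.9],"twist":[0,0,0]},{"delta_pos":[2.8,0,10.9],"twist":[0,0,0]},{"delta_pos":[3.2,0,10.9],"twist":[0,0,0]},{"delta_pos":[3.6,0,10.9],"twist":[0,0,0]},{"delta_pos":[4,0,10.9],"twist":[0,0,0]},{"delta_pos":[4.4,0,10.9],"twist":[0,0,0]},{"delta_pos":[4.8,0,10.9],"twist":[0,0,0]},{"delta_pos":[5.2,0,10.9],"twist":[0,0,0]}]'; python3 go.py "(-.03,0,.041)"
```

```text
time: 4.9
position: [0.5762, 0.0552, 0.0406]
orientation: [-0.118, 0.993, 0.0, 0.0]
ft_force: [0.5, -0.2, 0.3]
grip_width: 0.0159
gripper_force: 0.1
step pos [-0.0481  0.0001  0.0406] delta cm [ 1.81  0.01 -0.04] twist [ 0.    0.   -0.01] t 4.9 F [ 0.46 -0.23  0.3 ] w 0.015937072793115764
```

```bash
python3 -m crank '[{"delta_pos":[0.3,0,0],"twist":[0,0,0]},{"delta_pos":[0.6,0,0],"twist":[0,0,0]},{"delta_pos":[0.8,0,0],"twist":[0,0,0]},{"delta_pos":[1.0,0,0],"twist":[0,0,0]},{"delta_pos":[1.2,0,0],"twist":[0,0,0]},{"delta_pos":[1.4,0,0],"twist":[0,0,0]},{"delta_pos":[1.5,0,0],"twist":[0,0,0]},{"delta_pos":[1.5,0,0],"twist":[0,0,0]},{"delta_pos":[1.5,0,0],"twist":[0,0,0]}]'; python3 go.py "(-.03,0,.05)"; python3 - <<'E'
from h import *
im=optics.camera("side")[:,:,::-1];w=optics.camera("wrist")[:,:,::-1]
a=cv2.resize(im[160:290,190:370],(540,390),interpolation=cv2.INTER_CUBIC)
b=cv2.resize(w[0:260,190:363],(260,390))
cv2.imwrite("pics/s2.png",np.hstack([a,b]))
E
```

```text
time: 6.02
position: [0.5618, 0.0517, 0.0405]
orientation: [-0.118, 0.993, -0.0, -0.0]
ft_force: [-0.4, 0.4, 0.5]
grip_width: 0.0163
gripper_force: 0.0
step pos [-0.0333  0.0001  0.0405] delta cm [ 0.33  0.01 -0.95] twist [-0.   -0.01 -0.01] t 6.025 F [-0.37  0.38  0.54] w 0.016278294335873442
```

View pics/s2.png

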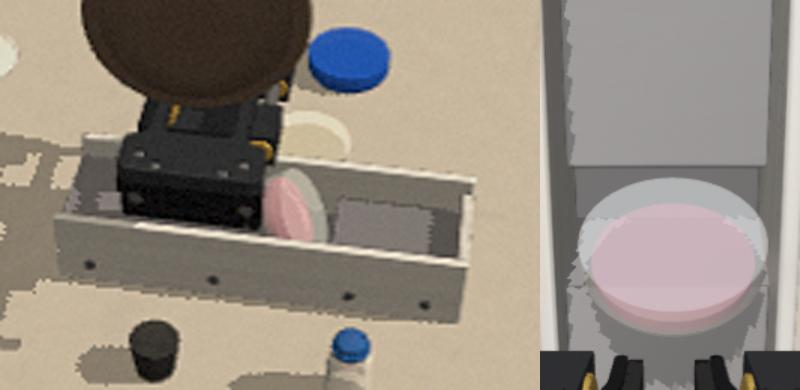

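The dish is tipped up in the gutter, leaning on the deck edge with its rear rim raised, at about (295,205) in the side crop. Next I raise the fingertips gradually and push the raised rim to vertical.

```bash
python3 -m crank '[{"delta_pos":[0,0,-0.25],"twist":[0,0,0]},{"delta_pos":[0.3,0,-0.5],"twist":[0,0,0]},{"delta_pos":[0.6,0,-0.5],"twist":[0,0,0]},{"delta_pos":[0.9,0,-0.5],"twist":[0,0,0]},{"delta_pos":[1.2,0,-0.5],"twist":[0,0,0]},{"delta_pos":[1.5,0,-0.55],"twist":[0,0,0]},{"delta_pos":[1.8,0,-0.65],"twist":[0,0,0]},{"delta_pos":[2.1,0,-0.8],"twist":[0,0,0]},{"delta_pos":[2.4,0,-1.0],"twist":[0,0,0]},{"delta_pos":[2.7,0,-1.1],"twist":[0,0,0]},{"delta_pos":[3.0,0,-1.2],"twist":[0,0,0]},{"delta_pos":[3.3,0,-1.3],"twist":[0,0,0]},{"delta_pos":[3.6,0,-1.4],"twist":[0,0,0]},{"delta_pos":[3.8,0,-1.45],"twist":[0,0,0]},{"delta_pos":[4.0,0,-1.5],"twist":[0,0,0]},{"delta_pos":[4.0,0,-1.5],"twist":[0,0,0]}]'; python3 go.py "(.03,0,.056)"; python3 - <<'E'
from h import *
im=optics.camera("side")[:,:,::-1];w=optics.camera("wrist")[:,:,::-1]
a=cv2.resize(im[160:290,190:370],(540,390),interpolation=cv2.INTER_CUBIC)
b=cv2.resize(w[0:260,190:363],(260,390))
cv2.imwrite("pics/s3.png",np.hstack([a,b]))
E
```

```text
time: 8.12
position: [0.5229, 0.0423, 0.0556]
orientation: [-0.118, 0.993, 0.0, 0.0]
ft_force: [0.2, 0.1, -0.2]
grip_width: 0.016
gripper_force: 0.0
step pos [0.0067 0.0001 0.0556] delta cm [ 2.33  0.01 -0.04] twist [ 0.    0.   -0.01] t 8.125 F [ 0.21  0.12 -0.22] w 0.016038379282014636
```

View pics/s3.png

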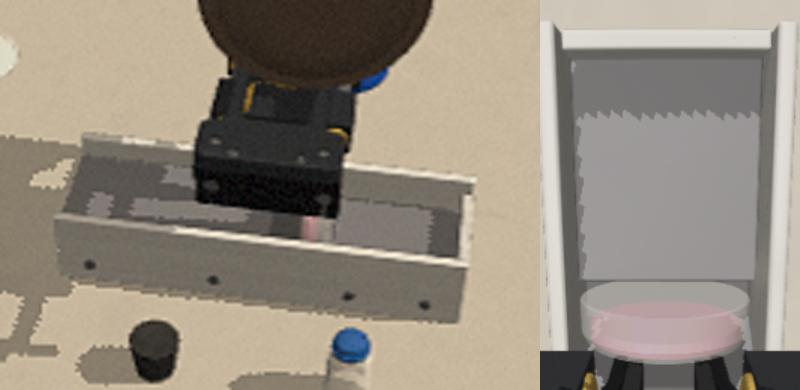

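The dish now stands about vertical in the gutter in front of the fingertips, at about (665,320) in the wrist crop. I'll push on at the same height, past the tipping angle.

```bash
python3 -m crank '[{"delta_pos":[0.3,0,0],"twist":[0,0,0]},{"delta_pos":[0.6,0,0],"twist":[0,0,0]},{"delta_pos":[0.9,0,0],"twist":[0,0,0]},{"delta_pos":[1.2,0,0],"twist":[0,0,0]},{"delta_pos":[1.5,0,0],"twist":[0,0,0]},{"delta_pos":[1.8,0,0],"twist":[0,0,0]},{"delta_pos":[2.1,0,0],"twist":[0,0,0]},{"delta_pos":[2.4,0,0],"twist":[0,0,0]},{"delta_pos":[2.7,0,0],"twist":[0,0,0]},{"delta_pos":[3,0,0],"twist":[0,0,0]},{"delta_pos":[3.2,0,0],"twist":[0,0,0]},{"delta_pos":[3.2,0,0],"twist":[0,0,0]},{"delta_pos":[3.2,0,0],"twist":[0,0,0]},{"delta_pos":[3.2,0,0],"twist":[0,0,0]}]'; python3 go.py "(-.06,0,.12)"; python3 - <<'E'
from h import *
im=optics.camera("side")[:,:,::-1];w=optics.camera("wrist")[:,:,::-1]
a=cv2.resize(im[160:290,190:370],(540,390),interpolation=cv2.INTER_CUBIC)
b=cv2.resize(w[0:260,190:363],(260,390))
cv2.imwrite("pics/s4.png",np.hstack([a,b]))
E
```

```text
time: 9.98
position: [0.4919, 0.0349, 0.0555]
orientation: [-0.118, 0.993, 0.0, -0.0]
ft_force: [0.4, 0.4, 0.6]
grip_width: 0.0159
gripper_force: 0.0
step pos [0.0386 0.0001 0.0555] delta cm [-9.86  0.01 -6.45] twist [ 0.   -0.   -0.01] t 9.975 F [0.4  0.37 0.58] w 0.015877199612862464
```

View pics/s4.png

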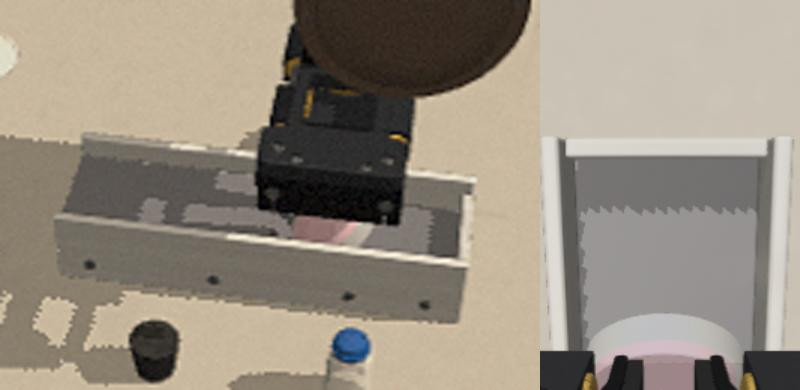

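The dish is past vertical, but the fingers hide whether it is flat. I'll push a little further at the same height, which clears the dish if it is already flat. Then I'll lift straight up and look.

```bash
python3 -m crank '[{"delta_pos":[0.3,0,0],"twist":[0,0,0]},{"delta_pos":[0.6,0,0],"twist":[0,0,0]},{"delta_pos":[0.9,0,0],"twist":[0,0,0]},{"delta_pos":[1.2,0,0],"twist":[0,0,0]},{"delta_pos":[1.2,0,0],"twist":[0,0,0]},{"delta_pos":[1.2,0,-1],"twist":[0,0,0]},{"delta_pos":[1.2,0,-3],"twist":[0,0,0]},{"delta_pos":[0,0,-6],"twist":[0,0,0]},{"delta_pos":[-4,0,-9],"twist":[0,0,0]},{"delta_pos":[-8,0,-12],"twist":[0,0,0]},{"delta_pos":[-9,0,-12],"twist":[0,0,0]},{"delta_pos":[-9,0,-12],"twist":[0,0,0]},{"delta_pos":[-9,0,-12],"twist":[0,0,0]},{"delta_pos":[-9,0,-12],"twist":[0,0,0]}]'; python3 go.py "(.03,0,.056)"; python3 - <<'E'
from h import *
im=optics.camera("side")[:,:,::-1];w=optics.camera("wrist")[:,:,::-1]
s=ctrl.read_state();np.savez("w1.npz",p=s["position"],q=s["orientation"])
a=cv2.resize(im[160:290,190:370],(540,390),interpolation=cv2.INTER_CUBIC)
b=cv2.resize(w[0:260,190:363],(260,390))
cv2.imwrite("pics/s5.png",np.hstack([a,b]))
E
```

```text
time: 11.82
position: [0.5782, 0.0556, 0.175]
orientation: [-0.118, 0.993, -0.0, -0.001]
ft_force: [-0.7, -0.5, 0.5]
grip_width: 0.0158
gripper_force: 0.0
step pos [-5.02e-02  1.00e-04  1.75e-01] delta cm [8.000e+00 1.000e-02 1.192e+01] twist [-0.01 -0.1  -0.01] t 11.825 F [-0.71 -0.52  0.46] w 0.01575832903885631
```

View pics/s5.png

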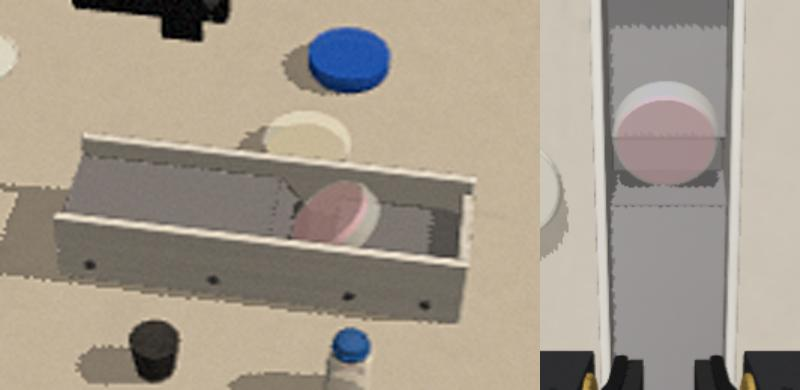

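```bash
python3 - <<'E'
from h import *
np.set_printoptions(precision=4,suppress=True)
p=np.load("p.npy");d=np.load("w1.npz");m=optics.camera_model("wrist");K,D=KD(m);T=m["T_tool_cam"];Rt=R.from_quat(d["q"]).as_matrix()
def bw(uv,z):
    u=cv2.undistortPoints(np.float64(uv).reshape(-1,1,2),K,D).reshape(-1,2)
    v=np.c_[u,np.ones(len(u))]@(Rt@T[:3,:3]).T; c=d["p"]+Rt@T[:3,3]
    return toS(p,c+v*((z-c[2])/v[:,2])[:,None])
print("check wall edge",bw([(274,137/1.5)],.025),"deck edge",bw([(274,206/1.5)],.036))
for dia in (.054,.057):
  def f(v):
    z1,z2=v; a=bw([(274,123.3)],z1)[0];b=bw([(274,64.7)],z2)[0]
    u=(b-a)/np.linalg.norm(b-a); n=np.array([u[2],0,-u[0]]) # towards lid
    e=np.array([.036,0,.025])-a; return [np.hypot(b[0]-a[0],z2-z1)-dia, e@n-.015]
  r=least_squares(f,[.03,.06]); a=bw([(274,123.3)],r.x[0])[0];b=bw([(274,64.7)],r.x[1])[0]
  print(dia,a,b,(a+b)/2,np.degrees(np.arctan2(b[2]-a[2],b[0]-a[0])),r.fun)
  q=(proj("side",toW(p,[a*[1,0,1],b*[1,0,1]]))-[190,160])*3+1; print("side crop px",q)
E
```

```text
check wall edge [[0.0354 0.0025 0.025 ]] deck edge [[-0.0015  0.0025  0.036 ]]
0.054 [0.0095 0.0025 0.0236] [0.0524 0.0023 0.0564] [0.0309 0.0024 0.04  ] 37.47695591351653 [0. 0.]
side crop px [[290.8241 228.555 ]
 [364.9225 197.8441]]
0.057 [0.0095 0.0025 0.0214] [0.052  0.0023 0.0594] [0.0307 0.0024 0.0404] 41.74656234863214 [0. 0.]
side crop px [[290.6539 231.0605]
 [364.5773 194.1977]]
```

The dish has rolled back. It leans on the wall edge with its lid down, tilted about 39° above flat, with its lower rear rim on the gutter slope. By my fit its underside centre is near step x = 31, z = 40 mm, so it is only just short of tipping. I'll follow its underside round the wall edge with the fingertips to lay it flat.

```bash
python3 -m crank '[{"delta_pos":[4,0,2],"twist":[0,0,0]},{"delta_pos":[8,0,4],"twist":[0,0,0]},{"delta_pos":[8,0,8],"twist":[0,0,0]},{"delta_pos":[8,0,10.5],"twist":[0,0,0]},{"delta_pos":[8,0,11.8],"twist":[0,0,0]},{"delta_pos":[8.1,0,12.2],"twist":[0,0,0]},{"delta_pos":[8.3,0,12.35],"twist":[0,0,0]},{"delta_pos":[8.5,0,12.5],"twist":[0,0,0]},{"delta_pos":[8.8,0,12.7],"twist":[0,0,0]},{"delta_pos":[9.1,0,12.85],"twist":[0,0,0]},{"delta_pos":[9.3,0,13],"twist":[0,0,0]},{"delta_pos":[9.5,0,13.15],"twist":[0,0,0]},{"delta_pos":[9.7,0,13.25],"twist":[0,0,0]},{"delta_pos":[9.9,0,13.35],"twist":[0,0,0]},{"delta_pos":[10.1,0,13.4],"twist":[0,0,0]},{"delta_pos":[10.1,0,13.4],"twist":[0,0,0]}]'; python3 go.py "(.06,0,.04)"; python3 - <<'E'
from h import *
im=optics.camera("side")[:,:,::-1];w=optics.camera("wrist")[:,:,::-1]
a=cv2.resize(im[160:290,190:370],(540,390),interpolation=cv2.INTER_CUBIC)
b=cv2.resize(w[0:260,190:363],(260,390))
cv2.imwrite("pics/s6.png",np.hstack([a,b]))
E
```

```text
time: 13.92
position: [0.481, 0.0322, 0.0415]
orientation: [-0.118, 0.993, -0.0, -0.0]
ft_force: [0.2, 1.0, -0.6]
grip_width: 0.0163
gripper_force: 0.0
step pos [0.0498 0.0001 0.0415] delta cm [1.02 0.01 0.15] twist [-0.   -0.01 -0.01] t 13.925 F [ 0.15  0.96 -0.57] w 0.01628352756167232
```

View pics/s6.png

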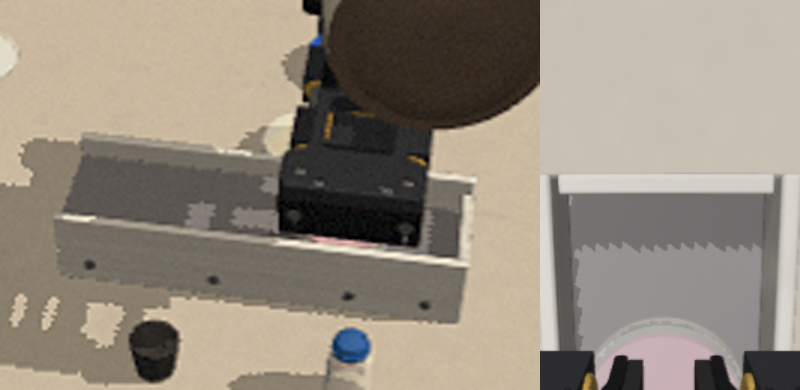

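The dish now looks flat on the receiving deck, with its pink underside up under the fingers. All ten pictures are used, so I'll retract straight up and verify numerically.

```bash
python3 -m crank '[{"delta_pos":[0,0,-0.5],"twist":[0,0,0]},{"delta_pos":[0,0,-1.5],"twist":[0,0,0]},{"delta_pos":[0,0,-4],"twist":[0,0,0]},{"delta_pos":[0,0,-8],"twist":[0,0,0]},{"delta_pos":[-4,0,-12],"twist":[0,0,0]},{"delta_pos":[-8,0,-13.4],"twist":[0,0,0]},{"delta_pos":[-10,0,-13.4],"twist":[0,0,0]},{"delta_pos":[-10,0,-13.4],"twist":[0,0,0]},{"delta_pos":[-10,0,-13.4],"twist":[0,0,0]},{"delta_pos":[-10,0,-13.4],"twist":[0,0,0]}]'; cat > meas.py <<'E'
from h import *
np.set_printoptions(precision=4,suppress=True)
p=np.load("p.npy");d=ctrl.read_state();w=optics.camera("wrist");np.save("w.npy",w)
m=optics.camera_model("wrist");K,D=KD(m);T=m["T_tool_cam"];Rt=R.from_quat(d["orientation"]).as_matrix()
def bw(uv,z):
    u=cv2.undistortPoints(np.float64(uv).reshape(-1,1,2),K,D).reshape(-1,2)
    v=np.c_[u,np.ones(len(u))]@(Rt@T[:3,:3]).T; c=d["position"]+Rt@T[:3,3]
    return toS(p,c+v*((z-c[2])/v[:,2])[:,None])
def pink(im,roi):
    i=im.astype(int); M=((i[...,0]-i[...,1])>18).astype(np.uint8); Z=np.zeros_like(M); a,b,c,e=roi; Z[b:e,a:c]=M[b:e,a:c]
    n,l,s,_=cv2.connectedComponentsWithStats(Z); k=1+s[1:,4].argmax()
    return cv2.fitEllipse(max(cv2.findContours((l==k).astype(np.uint8),0,1)[0],key=len)),s[k]
(e,s)=pink(w,(190,0,363,230)); print("wrist ellipse",e,s)
x0,y0,ww,hh=s[:4]
q=bw([(x0+ww/2,y0),(x0+ww/2,y0+hh),(x0,y0+hh/2),(x0+ww,y0+hh/2)],.040); print("if flat: far/near/left/right",q)
print("diam x",q[0,0]-q[1,0],"diam y",q[2,1]-q[3,1])
for n in ("side","top"):
    im=optics.camera(n); c=proj(n,toW(p,[(.05,0,.04)]))[0].astype(int); e,s=pink(im,(c[0]-25,c[1]-25,c[0]+25,c[1]+25)); print(n,e,s,toS(p,back(n,[e[0]],.04)))
E
python3 meas.py
```

```text
time: 15.28
position: [0.5775, 0.0554, 0.1757]
orientation: [-0.118, 0.993, -0.0, -0.0]
ft_force: [-1.0, 0.2, -1.0]
grip_width: 0.0162
gripper_force: 0.0
wrist ellipse ((273.0888366699219, 84.44197082519531), (62.40391159057617, 64.88975524902344), 174.29534912109375) [ 242   52   63   66 3271]
if flat: far/near/left/right [[ 0.065   0.0027  0.04  ]
 [ 0.0151  0.0028  0.04  ]
 [ 0.0405  0.0275  0.04  ]
 [ 0.0405 -0.0219  0.04  ]]
diam x 0.04983265417984905 diam y 0.049447089773954726
side ((304.029052734375, 232.28530883789062), (19.721738815307617, 29.093496322631836), 97.08767700195312) [290 222  29  21 482] [[ 0.0406 -0.0021  0.04  ]]
top ((279.59881591796875, 223.19363403320312), (22.806278228759766, 22.92913246154785), 71.55034637451172) [268 212  24  24 443] [[0.0413 0.0014 0.04  ]]
```

Wrist, top and side cameras agree on the dish: centre at step x ≈ 41 mm (limits 37–86), within about 2 mm of the centre line, agar disc round at 49.8 × 49.4 mm. The fingertips stood at z = 41.5 mm over its front part, so it cannot be tilted more than a few degrees there. Its centre is past the wall edge and it is at rest, so I'll hand in.

```bash
python3 -c "
from rig import workorder
print(workorder.hand_in())"
```

```text
the job is handed in; nothing more can be done
None
```

I handed the job in with the dish lying on its lid on the receiving deck, centred at about step x = 41 mm (allowed 37–86 mm) by the cameras; hand-in returned no verdict, and I did not re-measure the bystanders, though the gripper never went near them.

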